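# Lower the eye shields and start the bench grinder

### The job

Get the bench grinder going: with the fingertips, push both raised eye shields all the way down over the wheels, and only when both are down press the start button (the small flat one of the two on the sloping front of the base) fully in and let it go. Nothing is to be lifted; do not press the mushroom-headed stop button, and leave everything else on the bench where it is.

Things in the scene. Friction and masses are not known exactly. Their poses are not given: they have to be found in the camera images.
- grinder: bench grinder with 150 mm wheels, bolted down; grey, 345 mm over the wheel guards, 223 mm tall. Origin: on the bench under the middle of the axle; x points to its rear, y to its left end (seen from the front, where the robot is), z up. Wheels at y = +150 and -150 mm. Motor (124 mm across, axle 135 mm high) between them, behind the buttons. Tool rests at x = -81 to -127 mm, 129 mm high
- shield_left (a joint): angle (rad) of the left eye shield about its pivot: 0 = fully down on its stop (the pane then slopes 38 degrees below level from the pivot forwards), grows as it is raised; 0.66 = pane level; hard stop at 1.9. A stiff hinge (0.2 N m, about 3 N to 4 N at the pushing place) holds it wherever it is left
- shield_left_edge (a point): middle of the free (front) edge of the left eye shield, a clear pane in a dark steel frame, 85 mm from pivot to free edge, 96 mm wide, 6 mm thick; the point lies half-way through its thickness
- shield_left_pivot (a point): middle of the left shield's pivot line, which runs along the grinder's y; fixed on the grinder at x = -52 mm, y = +150 mm, 222 mm above the bench
- shield_right (a joint): angle (rad) of the right eye shield about its pivot: 0 = fully down on its stop (the pane then slopes 38 degrees below level from the pivot forwards), grows as it is raised; 0.66 = pane level; hard stop at 1.9. A stiff hinge (0.2 N m, about 3 N to 4 N at the pushing place) holds it wherever it is left
- shield_right_edge (a point): middle of the free (front) edge of the right eye shield, a clear pane in a dark steel frame, 85 mm from pivot to free edge, 96 mm wide, 6 mm thick; the point lies half-way through its thickness
- shield_right_pivot (a point): middle of the right shield's pivot line, which runs along the grinder's y; fixed on the grinder at x = -52 mm, y = -150 mm, 222 mm above the bench
- start (a joint): how far the START button is pressed (m): 0 = out, 0.006 = fully in (5 N; 3.7 N at 4 mm). Both push buttons sit on the front of the base, which slopes up and back at 45 degrees; they are pressed square into that slope, 6 mm of travel, sprung back when let go
- start_top (a point): centre of the face of the START button: the left of the two, a small flat black cap 28 mm across that stands 11 mm proud of its 38 mm steel collar; as built at x = -111 mm, y = +38 mm of the grinder, 66 mm above the bench
- stop (a joint): how far the STOP button is pressed (m), 0 = out, 0.006 = fully in (5 N)
- stop_top (a point): centre of the face of the STOP button: the right of the two, a black mushroom head 40 mm across standing 28 mm out of the slope, 76 mm from the start button's axis; not to be pressed
- chisel: cold chisel, flat on the bench in front of the grinder's base; a bystander, origin at its underside
- pot: round open steel quench pot, 100 mm across and 75 mm tall, standing in front of the left wheel; a bystander, origin at its underside
- dresser: wheel dresser, a steel bar tool lying in front of the right wheel, 245 mm long and 31 mm high at its head; a bystander, origin at its underside
- wrench: spanner lying at the side of the bench; a bystander, origin at its underside
- hammer: hammer lying at the side of the bench; a bystander, origin at its underside
- can: spray can, 66 mm across and 170 mm tall, standing at the side of the bench; a bystander, origin at its underside
- tape: tape measure, 70 x 36 x 62 mm, standing at the side of the bench; a bystander, origin at its underside

How it is judged (in metres and radians):
On the way, in this order (a step that is already met when the one before it is completed fails the run):
1. both eye shields are pushed fully down (value of joint each of shield_left, shield_right below 0.08 rad), for 0.1 s.
2. the start button is pressed in (all of step 1 and value of joint start above 0.004 m), for 0.05 s.
At the end, for the whole second after the job is handed in: both eye shields rest within 0.08 rad (about 7 mm at the free edge) of their lower stops after the start button has been pressed at least 4 mm of its 6 mm with both shields down; both buttons are out again (within 1.5 mm) (all of step 1 and value of joint each of start, stop below 0.0015 m and not (velocity of joint shield_left above 0.02 rad/s or velocity of joint shield_left below -0.02 rad/s) and not (velocity of joint shield_right above 0.02 rad/s or velocity of joint shield_right below -0.02 rad/s)); the robot touches nothing.
It fails at once if the start button is pressed (over 2 mm) while a shield is not down (over 0.08 rad) (value of joint start above 0.002 m and not (value of joint each of shield_left, shield_right below 0.08 rad)).
It fails at once if the stop button is pressed (over 2 mm) (value of joint stop above 0.002 m).
It fails at once if a shield is lifted beyond where it can start (over 1.6 rad) (value of joint any of shield_left, shield_right above 1.6 rad).
It fails at once if a thing lying on the bench is lifted, carried or knocked more than 15 mm (distance of any of chisel, pot, dresser, wrench, hammer, can, tape from where it was at the start of the episode above 0.015 m).
It also fails if it takes over 48 s, if anything falls off the work surface, if the arm or the gripper's body presses on something with over 40 N, if the wrist force passes 120 N, or if a joint passes its speed limit or range.

### The arm

A 7-joint arm with a two-finger parallel gripper is mounted at the origin on the work surface. World frame = base frame: x ahead of the robot, y to its left, z up, the work surface at z = 0. Lengths are in mm, angles in rad, forces in N, time in s.
With the tool pointing down it reaches from about 400 to 875 mm from the base axis. Payload 19.3 kg.
Tool frame: the origin (TCP) lies at the very end of the fingers, on their centre line; the grasp point (between the pads) lies 19 mm behind it (grip_point_offset is the z of the grasp point in the tool frame, in mm); z points along the fingers, y is the line along which they close (so a half turn about z gives the same grasp; the last joint's range is limited). The gripper opens to 85 mm and grips with 20 to 120 N. Pads are 22 mm wide; open, the fingers measure 114 mm over their backs; the gripper's body (76 mm by 85 mm) begins 54 mm behind the grasp point. The pads swing forward as they close: fully open they stand 13 mm farther back than shut.
Start: joints at [-1.382, 0.521, -0.036, 1.599, 0.021, 1.021, -0.113], TCP at [159.97, 604.172, 231.291] pointing down, gripper open.
Joint ranges: [-2.91, 2.91], [-0.3, 2.13], [-1.5, 1.42], [0.17, 2.43], [-1.26, 4.41], [0.16, 1.93], [-2.52, 2.52]. Speed limits (rad/s): [1.89, 1.89, 2.39, 2.39, 3.01, 3.01, 3.01].

### API

Orientations are given as a 3x3 rotation matrix whose columns are the frame's x, y, z axes.
In Python, from workcell import movep, movel, goto_joints, open_gripper, clamp, wait, inverse_kinematics, read_state, camera, PlanningError, finish_job, grip_point_offset gives the robot as it stands. Calls block until the motion is done:
- movep(position, orientation): joint-space move of the TCP to a pose.
- movel(position, frame=None, max_speed=150, guard=None): straight line of the TCP; frame=None keeps the orientation; max_speed is the mean speed in mm/s. With guard (N) it stops when the force on the tool has changed by that much, and returns True; else False.
- goto_joints(angles): joint-space move.
- open_gripper() and clamp(): open the fingers fully, or close them until they stop; the grip force is fixed at half the most.
- wait(seconds).
- inverse_kinematics(position, orientation): joint angles nearest the present ones, or None.
- read_state(): the state.
- camera(name): name is "scene" or "side" or "wrist"; returns a dict with "image" (480x640x3 uint8, blue, green, red), "range_z" (480x640 float32, mm along the optical axis (not along the pixel's ray), 0 where there is no reading), "fx", "fy", "cx", "cy" (pixels), "cam_to_world" (4x4, takes a point from camera to world coordinates). Camera axes: x right, y up, looking along -z (the intrinsics and any distortion apply to the point x, -y, -z); pixel columns grow to the right and rows downward; lengths in mm; the calibration is good to about 2 mm. A picture is of the moment at which its call begins.
A pose or a line that the arm cannot do raises PlanningError and nothing moves.
- finish_job(): hands the job in; it is judged then, once.
The state is a dict: "time": time; "qpos": joint angles; "qvel": joint speeds; "joint_efforts": joint torques, N m; "eef_pos": TCP position; "tool_rot": TCP orientation; "ft_force": force on the tool from outside, world axes, zero at the start; "torque": the same for the moment, N m; "finger_gap": finger opening in mm; "gripper_force": force on a finger pad.
Only numpy, scipy, OpenCV 4.12 (cv2) and the standard library are available. Lean on these libraries where they do the work, as an engineer would, in place of code of your own. Each camera call takes 0.05 s, during which the arm holds its last target. There are 200 camera calls.

## Working session

There is one attempt and no reset: what is moved stays moved. The work goes in short steps, each a Python script; the robot and the scene stay as the last script left them, time stands still between calls to the robot, and variables do not carry over. Pictures are saved under pics/ and viewed, at most 10 in all, crops included, and the job is handed in when it is done.

```bash
mkdir -p pics; cat > h.py <<'E'
import numpy as np, cv2
from workcell import *
def pts(c):
    v,u=np.mgrid[0:480,0:640]; d=c["range_z"]
    P=np.stack([(u-c["cx"])/c["fx"]*d,-(v-c["cy"])/c["fy"]*d,-d,np.ones_like(d)],-1)
    W=(P@np.array(c["cam_to_world"]).T)[...,:3]; W[d==0]=np.nan
    return W
E
python3 - <<'E'
from h import *
for n in ("scene","side"):
    c=camera(n); cv2.imwrite(f"pics/{n}.png",c["image"]); np.save(n+".npy",pts(c))
    print(n,{k:c[k] for k in c if k not in("image","range_z")})
print(read_state()["time"],read_state()["ft_force"],grip_point_offset)
E
```

```text
scene {'fx': 458.787912547141, 'fy': 458.787912547141, 'cx': 324.02666519959627, 'cy': 237.68140913611367, 'cam_to_world': array([[-7.80822948e-01,  5.75217367e-01, -2.43804232e-01,
         2.28989380e+02],
       [-6.24661734e-01, -7.12162178e-01,  3.20347858e-01,
         4.04207710e+02],
       [ 1.06414985e-02,  4.02430133e-01,  9.15388850e-01,
         1.36771328e+03],
       [ 0.00000000e+00,  0.00000000e+00,  0.00000000e+00,
         1.00000000e+00]])}
side {'fx': 555.7572952341058, 'fy': 555.7572952341058, 'cx': 333.70096757165027, 'cy': 242.38645819541273, 'cam_to_world': array([[ 9.99756260e-01, -2.20760819e-02,  2.60917039e-04,
         5.54595344e+02],
       [ 1.45156752e-02,  6.48372803e-01, -7.61184605e-01,
        -1.29011201e+03],
       [ 1.66348022e-02,  7.61002861e-01,  6.48535218e-01,
         1.25130484e+03],
       [ 0.00000000e+00,  0.00000000e+00,  0.00000000e+00,
         1.00000000e+00]])}
0.1 [-0.26436315 -0.85296064  0.31229486] -18.700000000000003
```

View pics/scene.png

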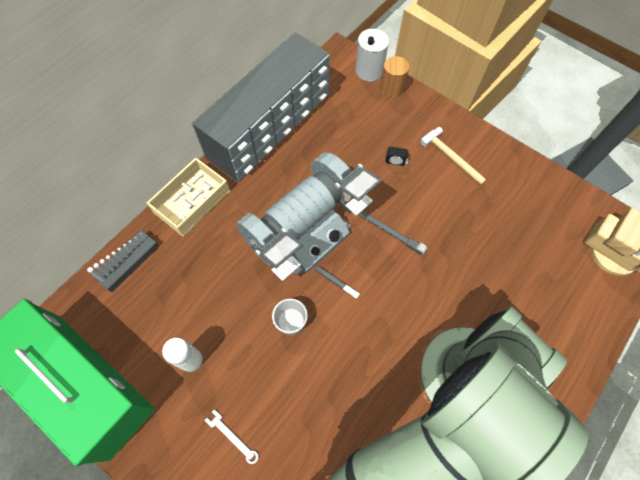

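View pics/side.png

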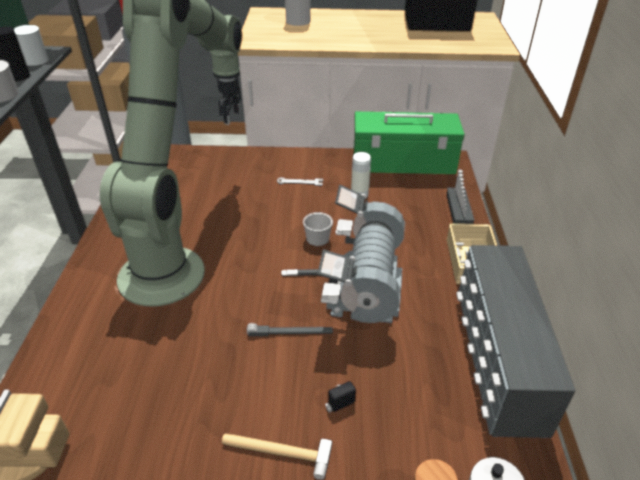

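The scene view shows the grinder at about (300,210): left shield at (283,247), right shield at (360,182), start button at (315,250), stop at (335,235). The pot is at (290,317), the chisel at (335,280) and the dresser at (395,230). The side view shows both panes raised, at (350,200) and (335,265).

```bash
python3 - <<'E'
from h import *
W=np.load("scene.npy"); np.set_printoptions(precision=0,suppress=True)
for n,(u,v) in dict(start=(315,250),stop=(335,235),padL=(283,247),padR=(360,182),guardL=(255,230),guardR=(327,165),potrim=(290,302),can=(180,348)).items(): print(n,W[v-1:v+2,u-1:u+2].reshape(-1,3).mean(0))
S=np.load("side.npy")
for n,(u,v) in dict(padL=(350,200),padR=(335,265)).items(): print(n,S[v,u])
m=(W[...,2]>15)&(W[...,0]>480)&(W[...,0]<800); 
im=cv2.imread("pics/scene.png")[130:290,220:400]; im=cv2.resize(im,None,fx=4,fy=4,interpolation=cv2.INTER_CUBIC)[:600]
cv2.imwrite("pics/c1.png",im)
im=cv2.imread("pics/side.png")[170:330,270:420]; cv2.imwrite("pics/c2.png",cv2.resize(im,None,fx=3.7,fy=3.7,interpolation=cv2.INTER_CUBIC))
E
```

```text
start [570.   0.  72.]
stop [552. -75.  79.]
padL [596. 100. 244.]
padR [ 559. -192.  236.]
guardL [695. 105. 224.]
guardR [nan nan nan]
potrim [527. 169.  57.]
can [642. 460. 170.]
padL [602. 104. 237.]
padR [ 559. -188.  232.]
```

View pics/c1.png

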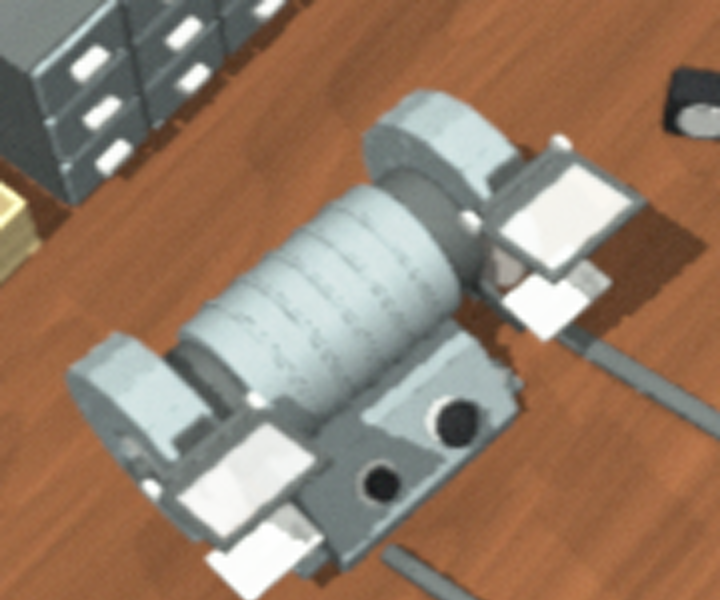

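View pics/c2.png

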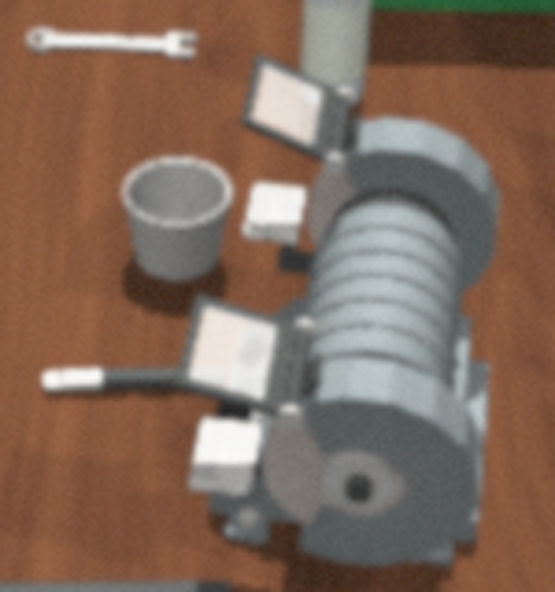

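```bash
python3 - <<'E'
from h import *
np.set_printoptions(precision=3,suppress=True)
for n in("scene","side"):
  W=np.load(n+".npy").reshape(-1,3); W=W[np.isfinite(W).all(1)]
  for s,seed in dict(L=(598,102,240),R=(559,-190,234)).items():
    seed=np.array(seed); Q=W[np.linalg.norm(W-seed,axis=1)<25]
    for _ in range(6):
        c=Q.mean(0); nn=np.linalg.svd(Q-c,full_matrices=False)[2][2]; nn*=np.sign(nn[2])
        Q=W[(np.linalg.norm(W-seed,axis=1)<68)&(abs((W-c)@nn)<5)]
    # connected and rect in plane
    yh=np.cross(nn,[0,0,1.]); yh/=np.linalg.norm(yh); 
    if yh[1]<0: yh=-yh
    f=np.cross(yh,nn); 
    if f[0]>0:f=-f
    ab=np.stack([(Q-c)@f,(Q-c)@yh],1).astype(np.float32)
    r=cv2.minAreaRect(ab)
    print(n,s,len(Q),"c",c,"n",nn,"elev",np.arcsin(f[2]),"yaw",np.arctan2(-yh[0],yh[1]),r, "pct",np.percentile(ab,[1,99],axis=0).ravel())
W=np.load("scene.npy"); im=cv2.imread("pics/scene.png")
for k,(u,v) in dict(start=(315,250),stop=(335,235)).items():
    m=(im.max(2)<60); l,lab=cv2.connectedComponents(m.astype(np.uint8)); q=W[(lab==lab[v,u])&m]; print(k,len(q),np.nanmedian(q,0),np.nanmean(q,0))
# motor: cross-section fit; wheels & motor points above 150
for n in("scene","side"):
    P=np.load(n+".npy").reshape(-1,3); P=P[(P[:,2]>170)&(P[:,2]<202)&(P[:,0]>560)&(P[:,0]<780)&(abs(P[:,1]+50)<75)]
    from scipy.optimize import least_squares
    fn=lambda p:np.hypot((P[:,0]-p[0]-np.tan(-p[1])*(P[:,1]+50))*np.cos(p[1]),P[:,2]-135)-p[2]
    r=least_squares(fn,[680,-.1,62],loss="soft_l1",f_scale=2); print(n,len(P),r.x,r.cost)
E
```

```text
scene L 956 c [602.459 107.173 242.106] n [ 0.383 -0.047  0.922] elev 0.39648475719424425 yaw -0.12073898362399285 ((-8.418682098388672, -0.019153594970703125), (97.43672943115234, 111.3853759765625), 89.5379638671875) pct [-59.933 -47.595  45.246  47.256]
scene R 887 c [ 563.51  -189.275  234.691] n [ 0.216 -0.03   0.976] elev 0.22013689527750419 yaw -0.13638934241060524 ((-7.682807922363281, -1.8841514587402344), (100.16864013671875, 111.21025085449219), 89.39619445800781) pct [-60.102 -49.631  46.6    46.965]
side L 568 c [603.603 102.072 238.038] n [ 0.386 -0.045  0.921] elev 0.3990579765501259 yaw -0.1171826890274027 ((-6.760261535644531, 1.0266609191894531), (110.27652740478516, 108.16902923583984), 0.7421417832374573) pct [-58.193 -47.864  47.511  52.748]
side R 863 c [ 562.98  -193.837  232.175] n [ 0.221 -0.023  0.975] elev 0.22394973597558776 yaw -0.10339602822009582 ((-7.664966583251953, 2.936614990234375), (109.4325942993164, 105.0488052368164), 1.4667683839797974) pct [-59.349 -47.672  46.528  50.883]
start 48 [568.073   1.033  69.119] [568.569   0.794  69.273]
stop 69 [551.954 -72.59   76.431] [552.297 -73.519  76.149]
scene 1606 [671.382  -0.123  63.258] 3063.551177039578
side 1133 [670.351  -0.125  61.446] 2037.1410714904512
```

Yaw ≈ -0.122, origin ≈ (671,-52), left shield ≈ 1.06 rad, right ≈ 0.88 rad. Next I check reachability.

```bash
cat >> h.py <<'E'
psi=-0.122; O=np.array([671.,-52,0])
R=np.array([[np.cos(psi),-np.sin(psi),0],[np.sin(psi),np.cos(psi),0],[0,0,1]])
g=lambda x,y,z:O+R@np.array([x,y,z])
def ori(t,s=1,ysel=1):  # t: tilt, tool z = forward*sin t - up*cos t ; tool axis y along grinder y (ysel) or across
    z=R@np.array([np.sin(t),0,-np.cos(t)]); a=R@np.array([0,1.,0])*s
    y=a if ysel else np.cross(z,a)
    return np.stack([np.cross(y,z),y,z],1)
E
python3 - <<'E'
from h import *
np.set_printoptions(precision=2,suppress=True)
print(read_state()["tool_rot"])
for y in(0,1):
  for s in(1,-1):
    print(y,s)
    for p,t in((g(-112,150,320),0),(g(-112,150,180),0),(g(-112,-150,320),0),(g(-112,-150,180),0),(g(-111-60,38,66+60),.785),(g(-111,38,66),.785),(g(-111,38,66),.6)):
        print(p,inverse_kinematics(p,ori(t,s,y)))
E
```

```text
[[-0.97  0.26 -0.  ]
 [ 0.26  0.97 -0.  ]
 [-0.   -0.   -1.  ]]
0 1
[578.09 110.52 320.  ] [-0.71  0.44  0.61  1.61 -0.27  1.18 -0.16]
[578.09 110.52 180.  ] [-0.65  0.58  0.54  1.77 -0.37  0.89 -0.08]
[ 541.58 -187.25  320.  ] [-0.41  0.51  0.96  1.66 -0.44  1.21  0.53]
[ 541.58 -187.25  180.  ] [-0.39  0.72  0.97  1.82 -0.71  0.99  0.76]
[505.9    6.53 126.  ] None
[565.45  -0.77  66.  ] None
[565.45  -0.77  66.  ] [ 0.59  0.88 -1.07  2.32  2.04  0.93 -2.06]
0 -1
[578.09 110.52 320.  ] [ 0.49  0.66 -1.27  1.55  0.64  1.41  2.19]
[578.09 110.52 180.  ] [ 0.48  0.86 -1.28  1.71  0.87  1.26  2.02]
[ 541.58 -187.25  320.  ] [-0.51  0.65  1.23  1.66 -0.64  1.29 -2.42]
[ 541.58 -187.25  180.  ] [-0.48  0.89  1.22  1.83 -0.93  1.14 -2.19]
[505.9    6.53 126.  ] None
[565.45  -0.77  66.  ] None
[565.45  -0.77  66.  ] [ 0.1   0.64 -0.39  2.34  2.35  0.55  0.56]
1 1
[578.09 110.52 320.  ] [-0.52  0.4   0.33  1.6  -0.14  1.17  1.29]
[578.09 110.52 180.  ] [-0.41  0.53  0.17  1.76 -0.11  0.86  1.26]
[ 541.58 -187.25  320.  ] [-0.33  0.46  0.81  1.66 -0.35  1.18  2.02]
[ 541.58 -187.25  180.  ] [-0.08  0.54  0.44  1.81 -0.29  0.86  1.95]
[505.9    6.53 126.  ] None
[565.45  -0.77  66.  ] None
[565.45  -0.77  66.  ] [ 0.59  0.88 -1.07  2.32  2.04  0.93 -0.49]
1 -1
[578.09 110.52 320.  ] [-0.85  0.5   0.84  1.62 -0.39  1.2  -1.61]
[578.09 110.52 180.  ] [-0.76  0.63  0.71  1.77 -0.5   0.92 -1.53]
[ 541.58 -187.25  320.  ] [-0.4   0.5   0.94  1.66 -0.43  1.2  -1.05]
[ 541.58 -187.25  180.  ] [-0.47  0.86  1.18  1.83 -0.89  1.11 -0.65]
[505.9    6.53 126.  ] None
[565.45  -0.77  66.  ] None
[565.45  -0.77  66.  ] [ 0.15  0.65 -0.45  2.34  2.31  0.57  2.18]
```

```bash
cat >> h.py <<'E'
def st(m):
    s=read_state(); print(m,round(s["time"],2),np.round(s["eef_pos"],1),np.round(s["ft_force"],1),flush=True)
E
python3 - <<'E'
from h import *
clamp(); st("closed")
o=ori(0)
movep(g(-112,230,330),o); movep(g(-112,150,300),o); st("above L")
print(movel(g(-112,150,168),max_speed=50,guard=20)); st("L down")
movel(g(-112,150,290)); st("up")
c=camera("scene"); cv2.imwrite("pics/s2.png",cv2.resize(c["image"][130:290,220:400],None,fx=3,fy=3)); np.save("s2.npy",pts(c))
W=np.load("s2.npy").reshape(-1,3)
E
```

```text
closed 0.87 [160.  604.2 231.3] [-0.3 -0.8  0.4]
above L 3.46 [577.8 110.1 299.8] [0.4 0.2 0.1]
True
L down 5.5 [578.2 110.5 184. ] [-6.2 -0.2 17. ]
up 6.36 [577.6 110.5 288.9] [ 0.2 -0.2 -0.8]
```

```bash
python3 - <<'E'
from h import *
o=ori(0)
movel(g(-112,150,310)); movep(g(-150,0,320),o); movep(g(-112,-150,300),o); st("above R")
print(movel(g(-112,-150,168),max_speed=50,guard=20)); st("R down")
movel(g(-112,-150,300)); movep(g(-150,38,260),o); st("mid")
for n in("scene","side"):
  c=camera(n); W=pts(c).reshape(-1,3); W=W[np.isfinite(W).all(1)]
  cv2.imwrite(f"pics/{n}3.png",cv2.resize(c["image"][130:290,220:400] if n=="scene" else c["image"][170:330,270:420],None,fx=3.5,fy=3.5))
  for y in(150,-150):
    G=(W-O)@R; Q=G[(abs(G[:,1]-y)<40)&(G[:,0]<-62)&(G[:,0]>-112)&(G[:,2]>165)&(G[:,2]<235)]
    if len(Q)>20: print(n,y,len(Q),np.arctan(np.polyfit(Q[:,0],Q[:,2],1)[0]),np.median(Q,0))
E
```

```text
above R 8.03 [ 542.  -186.6  299.3] [ 0.1  0.6 -0.4]
True
R down 10.05 [ 541.8 -187.3  185.1] [-5.3  3.4 19.7]
mid 11.77 [526.7   3.6 259.7] [-0.3  0.1 -0.3]
scene 150 639 0.6758195116854531 [-86.41096792 150.87343558 197.16905195]
side 150 228 0.5729998671846008 [-85.60227457 148.30230023 196.37858847]
side -150 340 0.6478057872913723 [ -86.63533601 -150.78053335  196.94171778]
```

View pics/side3.png

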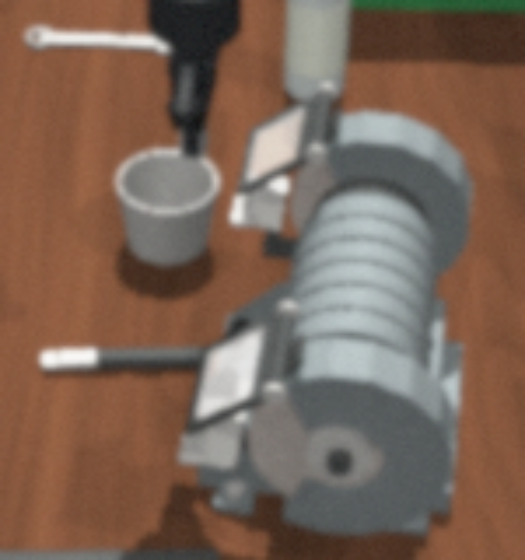

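Both shields are down: the side view shows both panes sloping at (275,150) and (230,385), with fitted slopes of about 37–38°. Pressing start now.

```bash
python3 - <<'E'
from h import *
movel(g(-146,39,92)); st("pre")
print(movel(g(-104,39,50),max_speed=30,guard=14)); st("pressed"); G=(np.array(read_state()["eef_pos"])-O)@R; print(G, "along", (G[0]+120-G[2]+66)/2**.5)
wait(0.2); st("hold")
movel(g(-146,39,92),max_speed=60); st("back")
E
```

```text
pre 13.13 [531.2   4.4  92.7] [0.4 0.1 0.3]
True
pressed 14.49 [561.3   0.7  61. ] [-8.   0.7 22.5]
[-115.34832144   38.98031722   60.950369  ] along 6.859861770976754
hold 14.69 [561.2   0.7  61. ] [-6.6  0.4 19.8]
back 15.57 [531.    4.5  91.9] [ 1.5 -0.6  0.2]
```

Force rose to about 21 N near the expected depth. A second stepped press will confirm the spring travel against the hard stop.

```bash
python3 - <<'E'
from h import *
d=lambda k:g(-120+k*.7071,39,66-k*.7071)
movel(d(-4),max_speed=60)
for k in np.arange(-3,8.6,1):
    movel(d(k),max_speed=20); s=read_state(); G=(np.array(s["eef_pos"])-O)@R; f=np.array(s["ft_force"])@R
    print(k,round((G[0]+120-G[2]+66)/2**.5,2),round((f[2]-f[0])/2**.5,1))
    if np.linalg.norm(f)>30: break
wait(.1); movel(d(-35),max_speed=60); movel(g(-150,38,260)); movep(g(-200,38,330),ori(0)); st("clear")
for n in("scene","side"):
  c=camera(n); W=pts(c).reshape(-1,3); W=W[np.isfinite(W).all(1)]; G=(W-O)@R
  cv2.imwrite(f"pics/{n}4.png",c["image"])
  for y in(150,-150):
    Q=G[(abs(G[:,1]-y)<40)&(G[:,0]<-62)&(G[:,0]>-112)&(G[:,2]>165)&(G[:,2]<235)]
    if len(Q)>20: print(n,y,len(Q),np.arctan(np.polyfit(Q[:,0],Q[:,2],1)[0]),np.median(Q,0))
E
```

```text
-3.0 -3.13 -0.8
-2.0 -2.01 -0.3
-1.0 -0.97 0.2
0.0 0.05 0.7
1.0 0.99 1.5
2.0 2.03 1.6
3.0 3.01 3.3
4.0 4.01 2.9
5.0 5.02 4.6
6.0 6.0 5.3
7.0 6.59 12.9
8.0 7.0 27.1
clear 21.95 [477.   10.3 330.3] [ 0.4  0.5 -1. ]
scene 150 632 0.6783082289064659 [-86.36338859 150.54550049 197.88062137]
side 150 231 0.5623744407507697 [-85.2359006  147.90720508 196.19854424]
side -150 343 0.6367746254551874 [ -86.28154017 -150.92313725  196.91878782]
```

View pics/side4.png

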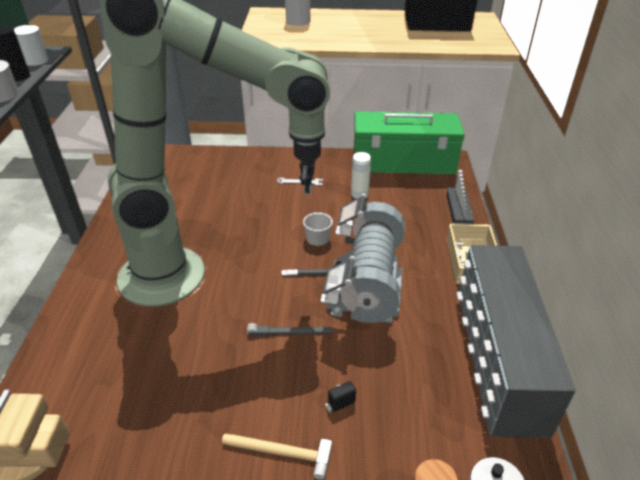

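The force shows a clean spring curve up to the hard stop at about 6 mm. In the side view the shields are still down at (350,215) and (335,285), the arm is clear, and the bystanders are where they were.

```bash
python3 -c "
from h import *
print(finish_job())"
```

```text
the job is handed in; nothing more can be done
None
```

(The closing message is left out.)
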